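Rack the clay rollers in the same order

ROBOT

A 6-joint arm with a two-finger parallel gripper is mounted at the origin on the work surface. World frame = base frame: x ahead of the robot, y to its left, z up, the work surface at z = 0. Lengths are in m, angles in degrees, forces in N, time in s.
With the tool pointing down it reaches from about 0.4 to 0.825 m from the base axis. Payload 7 kg.
Tool frame: the origin (TCP) lies at the very end of the fingers, on their centre line; the grasp point (between the pads) lies 19 mm behind it (r.grip_depth is the distance from the TCP to the grasp point, in m); z points along the fingers, y is the line along which they close (so a half turn about z gives the same grasp; the last joint's range is limited). The gripper opens to 88 mm and grips with 3 to 60 N. Pads are 19 mm wide; open, the fingers measure 130 mm over their backs; the gripper's body (78 mm by 193 mm) begins 47 mm behind the grasp point.
Start: joints at [-50.529, 20.546, 0.682, 0, -70.136, -16.507], TCP at [0.263, -0.621, 0.227] pointing down, gripper open.
Joint ranges: [-176.03, 176.03], [-82.01, 121.73], [-58.28, 71.71], [-173.87, 95.51], [-174.79, -0.11], [-173.66, 173.66]. Speed limits (degrees/s): [136.94, 136.94, 172.46, 180, 180, 180].

INTERFACE

Orientations are given as [roll, pitch, yaw] about the fixed x, y, z axes, in that order (R = Rz(yaw) Ry(pitch) Rx(roll)).
In Python, from plant import r gives the robot as it stands.
- The arm moves only by the tool play_rows, never from a script. Its argument "rows" is a list that holds one entry, the list of rows, each a list of 5 numbers: the closure, from 0 (fully open) to 1 (shut), then the shift along the tool's x, y, z each as a share of 0.5 m, from -1 to 1, then the turn about the tool's z as a share of 1.5 rad, from -1 to 1. A call has exactly 8 rows; each row is the pose to reach, as a shift and turn from the pose commanded when the call began, along the tool's axes at that moment; what a row does not reach only later rows make up. A row lasts 1/12 s, in which the tool goes at most 41.7 mm and 7.16 degrees, less where a joint would pass 70% of its speed; a pose out of reach is approached as far as the arm can. A call with a number of a shift or a turn outside -1 to 1 is refused whole. A call with a gripper value outside its range is refused whole. The fingers move at their own pace and stop on an object; "squeeze" is the grip in N (left out, the last holds). Time passes only in rows, so rows that repeat a pose let the fingers close, or fill a call up. It gives the time, the measured TCP pose, the force, the opening and the grip force at its end, in the units of the state.
- r.get_state(): the state, without advancing time (a new reading comes with each control period).
- r.capture(name): name is "scene" or "top" or "wrist"; returns the picture (400x640x3 uint8, red, green, blue); there is no depth.
- r.camera_info(name): a dict with "fovy" (degrees; the focal length in pixels is half the picture's height over the tangent of half this angle, whatever the lens; pixels are square), "cx", "cy" (the principal point, pixels), "pose" (4x4, takes a point from camera to world coordinates). Camera axes: x right, y down, z forward; pixel columns grow to the right and rows downward; lengths in m; the calibration is good to about 2 mm. A picture is of the moment at which its call begins: read the wrist's pose just before it. camera_info takes no time and is no camera call; for the wrist camera it gives the pose at the moment of the call.
- r.close_job(): hands the job in; it is judged then, once.
The state is a dict: "time_s": time; "joints": joint angles; "qd": joint speeds; "joint_torque": joint torques, N m; "tcp_pos": TCP position; "eef_rot": TCP orientation; "contact_force": force on the tool from outside, world axes, zero at the start; "moment": the same for the moment, N m; "gripper_width": finger opening in m; "gripper_force": force on a finger pad.
Only numpy, scipy, OpenCV 4.12 (cv2) and the standard library are available. Lean on these libraries where they do the work, as an engineer would, in place of code of your own. Each camera call takes 0.05 s, during which the arm holds its last target. There are 200 camera calls.

TASK

Move the four wooden clay rollers from the grey drying board to the empty dark storage rack, keeping them in the same order from left to right, so that each has the same place in the row as it had on the board. Lay each one level in its pair of notches, centred end to end; the slim one must be pulled straight up out of its spring clip. Do not let a roller fall onto the table.

Things in the scene. Friction and masses are not known exactly. Their poses are not given: they have to be found in the camera images.
- drum: Light wooden roller, 124 mm long, lying level, loose, under 0.15 kg: a round 20 mm handle runs through it and sticks out at both ends. Origin on its axis at mid-length; own x along the axis (either way round; may be rolled about it). Its middle 44 mm is a plain fat cylinder 40 mm in diameter: grip it here.
- diamond: Light wooden roller, 124 mm long, lying level, loose, under 0.15 kg: a round 20 mm handle runs through it and sticks out at both ends. Origin on its axis at mid-length; own x along the axis (either way round; may be rolled about it). Its middle 44 mm bulges: 44 mm in diameter over the central 16 mm, tapering to 22 mm on both sides (diamond outline): grip at the centre.
- spool: Light wooden roller, 124 mm long, lying level, loose, under 0.15 kg: a round 20 mm handle runs through it and sticks out at both ends. Origin on its axis at mid-length; own x along the axis (either way round; may be rolled about it). Its middle 44 mm is a spool: a core 26 mm in diameter and 34 mm long between two thin flanges of 44 mm diameter: grip the core at its centre.
- slim: Light wooden roller, 124 mm long, lying level, loose, under 0.15 kg: a round 20 mm handle runs through it and sticks out at both ends. Origin on its axis at mid-length; own x along the axis (either way round; may be rolled about it). A plain rod, 20 mm all along, snapped into a steel spring clip at the start. Grip at mid-length.
- holder_drum: White plastic holder fixed on the drying board, where the drum roller starts. Origin: centre of its underside; x along the roller, whose middle starts 36 mm above it. Two uprights 10 mm thick at x = +-39 mm on a base 44 mm wide, 4 mm thick; free between. Open V notches as on the rack: the roller just lifts out.
- holder_diamond: White plastic holder fixed on the drying board, where the diamond roller starts. Origin: centre of its underside; x along the roller, whose middle starts 36 mm above it. Two uprights 10 mm thick at x = +-39 mm on a base 44 mm wide, 4 mm thick; free between. Open V notches as on the rack: the roller just lifts out.
- holder_spool: White plastic holder fixed on the drying board, where the spool roller starts. Origin: centre of its underside; x along the roller, whose middle starts 36 mm above it. Two uprights 10 mm thick at x = +-39 mm on a base 44 mm wide, 4 mm thick; free between. Open V notches as on the rack: the roller just lifts out.
- holder_slim: White plastic holder fixed on the drying board, where the slim roller starts. Origin: centre of its underside; x along the roller, whose middle starts 36 mm above it. Two uprights 10 mm thick at x = +-39 mm on a base 44 mm wide, 4 mm thick; free between. On them two C-shaped steel spring clips, open upwards, tops 48 mm above the origin, 30 mm across: pull up, 7 to 15 N; free after 17 mm.
- dry_board: Drying board, fixed: grey plastic, 130 (x) x 310 (y) x 12 mm, left or right of the robot's middle, with the four holders in a row at about y = -120, -40, 40, 120 mm (off by up to 4 mm in y, 10 mm in x, 0.08 rad). Origin: centre of its underside, z up, +y to the robot's left within 0.2 rad.
- store_rack: Storage rack, fixed, empty at the start: dark wood board, same size, four places at y = -120, -40, 40, 120 mm. Each: two metal V supports 10 mm thick at x = +-39 mm, free between; the 90 degree notches (34 mm wide, tops 47 mm high) take the handle ends of a roller laid along x, its axis then 44 mm above the origin (centre of the underside, z up, +y to the robot's left within 0.2 rad).
Mind the look-alikes: they are no part of the job. What is shaped like the spool but blue is not meant.

How it is judged:
By the outcome, as a careful person would: the job done as asked, in the order asked, and still so for the second after the job is handed in, with the robot touching nothing.
It also fails if it takes over 128 s, if anything falls off the work surface, if the arm or the gripper's body presses on something with over 40 N, if the wrist force passes 120 N, or if a joint passes its speed limit or range.

## Working session

There is one attempt and no reset: what is moved stays moved. The work goes in short steps, Python scripts to look and compute and a tool call to move; the robot and the scene stay as the last step left them, time stands still between calls to the robot, and variables do not carry over. Pictures are saved under pics/ and viewed, at most 14 in all, crops included, and the job is handed in when it is done.

Besides the shell and the picture viewer there is one more tool, called after "Call:" as name(argument=value, ...), one argument or row to a line, values as JSON. play_rows: Moves the arm, as the interface text tells. Its arguments: {"type":"object","properties":{"rows":{"type":"array","items":{"type":"array","items":{"type":"array","items":{"type":"number"}}}},"squeeze":{"type":"number"}},"required":["rows"]}

```bash
mkdir -p pics; python3 - <<'E'
from plant import r
import cv2,numpy as np
for n in("scene","top"):
    im=r.capture(n);cv2.imwrite(f"pics/{n}0.png",im[:,:,::-1]);i=r.camera_info(n);print(n,i["fovy"],i["cx"],i["cy"],np.round(i["pose"],4).tolist())
print(r.get_state())
E
```

```text
scene 57.32502241316209 320.47000309769976 198.68312636315653 [[0.6377, 0.5262, -0.5626, 0.9664], [0.7702, -0.426, 0.4746, -0.6059], [0.01, -0.736, -0.6769, 0.7199], [0.0, 0.0, 0.0, 1.0]]
top 43.11141719370805 314.59092925893225 197.22576314357838 [[-0.0292, -0.9924, 0.1195, 0.2167], [-0.9996, 0.0285, -0.0075, -0.1238], [0.004, -0.1196, -0.9928, 1.6009], [0.0, 0.0, 0.0, 1.0]]
{'time_s': 0.1, 'joints': array([-5.05327099e+01,  2.05875006e+01,  6.39506934e-01, -1.69708346e-02,
       -7.01347281e+01, -1.65059793e+01]), 'qd': array([ 0.08483362, -0.14801462,  0.09773612,  0.06067429, -0.08706509,
       -0.01127657]), 'joint_torque': array([-2.66869734e-03, -5.84161627e+01,  2.93753636e+01,  7.01552063e+00,
        1.02051330e-02, -6.10139523e-05]), 'tcp_pos': array([ 0.26312233, -0.62114301,  0.22572054]), 'eef_rot': array([ 1.79916154e+02, -8.20750955e-03, -1.57044462e+02]), 'contact_force': array([ 0.05856261, -0.24952325,  0.42225951]), 'moment': array([-0.04308772,  0.02447555, -0.0292763 ]), 'gripper_force': 0.0, 'gripper_width': 0.08754764570825264}
```

View pics/top0.png

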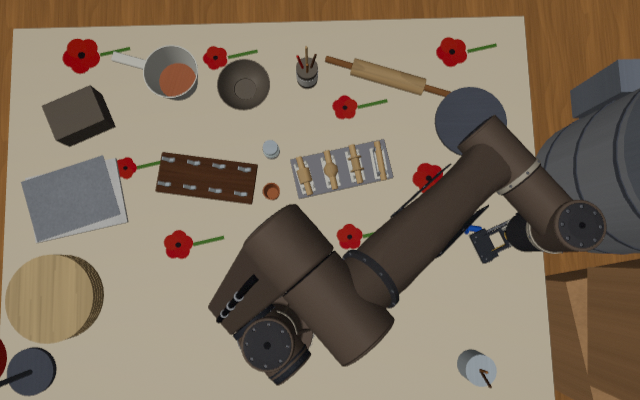

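View pics/scene0.png

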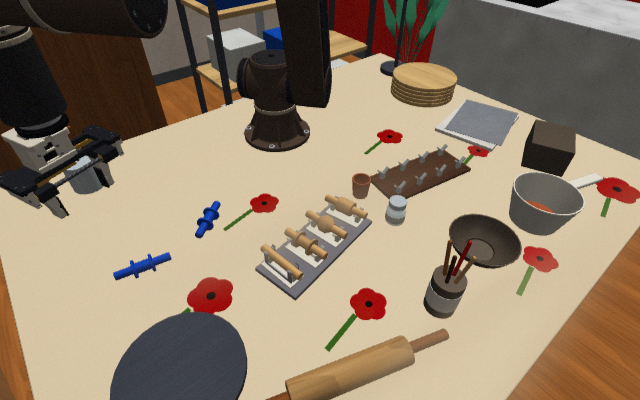

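Top view: the drying board is at (342,169). On it, left to right, are the drum (303,175), diamond (330,169), spool (355,164) and slim (379,160). The empty rack is at (207,178), with a jar (271,149) and a pot (271,191) between the two. The blue look-alikes lie apart from the board, in the scene view at (208,219) and (143,266).

```bash
cat > h.py <<'E'
from plant import r
import cv2,numpy as np
from scipy.spatial.transform import Rotation as Ro
def cast(i,px,z):
    px=np.atleast_2d(np.asarray(px,float));f=200/np.tan(np.radians(i["fovy"])/2);P=np.array(i["pose"])
    d=np.c_[(px[:,0]-i["cx"])/f,(px[:,1]-i["cy"])/f,np.ones(len(px))]@P[:3,:3].T
    return P[:3,3]+d*((z-P[2,3])/d[:,2])[:,None]
def proj(i,X):
    f=200/np.tan(np.radians(i["fovy"])/2);P=np.array(i["pose"]);c=(np.atleast_2d(X)-P[:3,3])@P[:3,:3]
    return np.c_[c[:,0]/c[:,2]*f+i["cx"],c[:,1]/c[:,2]*f+i["cy"]]
def delta(goal,yaw=None):
    "shift shares / turn share from present measured pose; tool pointing down; yaw = tool yaw deg (mod 180)"
    s=r.get_state();R=Ro.from_euler("xyz",s["eef_rot"],degrees=True).as_matrix()
    d=R.T@(np.array(goal)-s["tcp_pos"])/0.5;t=0
    if yaw is not None:
        t=-((yaw-s["eef_rot"][2]+90)%180-90);t=np.radians(t)/1.5
    return np.round(d,4),round(t,4),s["tcp_pos"].round(4),s["eef_rot"].round(2),s["joints"].round(1)
E
python3 - <<'E'
from h import *
i=r.camera_info("top");im=cv2.imread("pics/top0.png")
for n,q,z in(("board",[[290,158],[384,139],[393,178],[299,198]],.012),("rack",[[163,152],[258,164],[252,204],[156,191]],.012),
 ("roll",[[303,175],[330,169],[355,164],[379,160]],.048),("jar",[[271,149],[271,191]],.03)):
    p=cast(i,q,z);print(n,p.round(3).tolist(),p.mean(0).round(3))
print(delta([.55,-.2,.3]));print(np.round(r.camera_info("wrist")["pose"],3))
E
```

```text
board [[0.536, -0.061, 0.012], [0.589, -0.364, 0.012], [0.462, -0.387, 0.012], [0.407, -0.086, 0.012]] [ 0.499 -0.224  0.012]
rack [[0.567, 0.344, 0.012], [0.52, 0.041, 0.012], [0.392, 0.062, 0.012], [0.442, 0.365, 0.012]] [0.48  0.203 0.012]
roll [[0.474, -0.102, 0.048], [0.491, -0.186, 0.048], [0.504, -0.264, 0.048], [0.515, -0.34, 0.048]] [ 0.496 -0.223  0.048]
jar [[0.563, -0.002, 0.03], [0.429, 0.0, 0.03]] [ 0.496 -0.001  0.03 ]
(array([-0.8568,  0.552 , -0.1479]), 0, array([ 0.2631, -0.6211,  0.2257]), array([ 1.7992e+02, -1.0000e-02, -1.5704e+02]), array([-50.5,  20.6,   0.6,  -0. , -70.1, -16.5]))
[[-0.391  0.885  0.255  0.195]
 [ 0.921  0.375  0.109 -0.65 ]
 [ 0.001  0.277 -0.961  0.383]
 [ 0.     0.     0.     1.   ]]
```

```bash
python3 - <<'E'
from h import *
print(delta([.45,-.235,.27],11));print(r.camera_info("wrist")["fovy"])
E
```

```text
(array([-0.6453,  0.5655, -0.0878]), np.float64(0.1391), array([ 0.2631, -0.6211,  0.2257]), array([ 1.7992e+02, -1.0000e-02, -1.5704e+02]), array([-50.5,  20.6,   0.6,  -0. , -70.1, -16.5]))
59.1559807196628
```

Call:
play_rows(
  rows=[
    [[0, -0.32, 0.28, -0.09, 0.14], [0, -0.32, 0.28, -0.09, 0.14], [0, -0.32, 0.28, -0.09, 0.14], [0, -0.32, 0.28, -0.09, 0.14], [0, -0.32, 0.28, -0.09, 0.14], [0, -0.32, 0.28, -0.09, 0.14], [0, -0.32, 0.28, -0.09, 0.14], [0, -0.32, 0.28, -0.09, 0.14]],
  ],
)

```text
time_s: 0.77
tcp_pos: [0.3564, -0.4296, 0.2717]
eef_rot: [-180.0, 0.0, -169.0]
contact_force: [-0.2, -0.4, -1.2]
gripper_width: 0.0876
gripper_force: 0.0
```

```bash
python3 - <<'E'
from h import *
print(delta([.45,-.235,.27],11))
E
```

```text
(array([-0.2583,  0.3463,  0.0035]), np.float64(0.0004), array([ 0.3564, -0.4296,  0.2717]), array([-1.7999e+02,  2.0000e-02, -1.6896e+02]), array([-30.2,   8. , -10.2,  -0. , -71.8, -48.7]))
```

Call:
play_rows(
  rows=[
    [[0, -0.26, 0.346, 0, 0], [0, -0.26, 0.346, 0, 0], [0, -0.26, 0.346, 0, 0], [0, -0.26, 0.346, 0, 0], [0, -0.26, 0.346, 0, 0], [0, -0.26, 0.346, 0, 0], [0, -0.26, 0.346, 0, 0], [0, -0.26, 0.346, 0, 0]],
  ],
)

```text
time_s: 1.43
tcp_pos: [0.4508, -0.2361, 0.2709]
eef_rot: [180.0, -0.1, -169.0]
contact_force: [-0.9, -0.1, 0.1]
gripper_width: 0.0874
gripper_force: 0.0
```

```bash
python3 - <<'E'
from h import *
import pickle
i=r.camera_info("wrist");im=r.capture("wrist");cv2.imwrite("pics/w1.png",im[:,:,::-1]);pickle.dump(i,open("w1.pkl","wb"))
print(r.get_state()["tcp_pos"])
t=r.capture("top");cv2.imwrite("pics/top1.png",t[:,:,::-1])
E
```

```text
[ 0.45047691 -0.2365644   0.2709732 ]
```

View pics/w1.png

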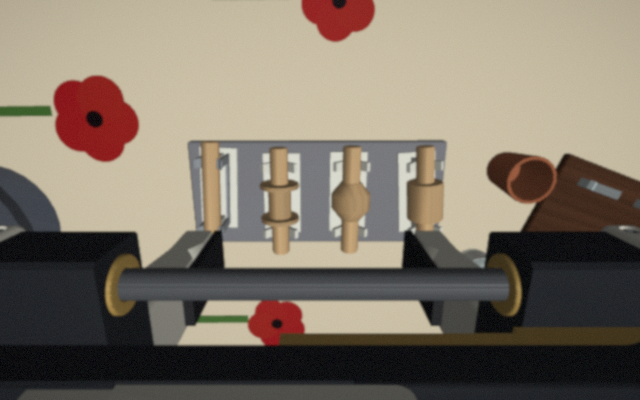

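The wrist view shows slim (211,185), spool (280,200), diamond (350,200) and drum (426,190) with the board, but the fingers hide two of the lower handle ends. I'll move 45 mm forward so everything is clear.

Call:
play_rows(
  rows=[
    [[0, -0.09, 0, 0, 0], [0, -0.09, 0, 0, 0], [0, -0.09, 0, 0, 0], [0, -0.09, 0, 0, 0], [0, -0.09, 0, 0, 0], [0, -0.09, 0, 0, 0], [0, -0.09, 0, 0, 0], [0, -0.09, 0, 0, 0]],
  ],
)

```text
time_s: 2.2
tcp_pos: [0.4946, -0.2274, 0.2719]
eef_rot: [-180.0, 0.0, -169.1]
contact_force: [0.8, -1.2, 0.2]
gripper_width: 0.0876
gripper_force: 0.0
```

```bash
python3 - <<'E'
from h import *
import pickle
i=r.camera_info("wrist");im=r.capture("wrist");b=im[:,:,::-1].copy();cv2.imwrite("pics/w2.png",b);pickle.dump(i,open("w2.pkl","wb"))
hsv=cv2.cvtColor(b,cv2.COLOR_BGR2HSV)
for p in[(280,60),(20,20),(350,110),(240,140)]:
    if p[1]<400: print(p,hsv[p[1],p[0]])
cv2.imwrite("pics/w2c.png",cv2.resize(b[20:220,170:470],None,fx=2.6,fy=2.6,interpolation=cv2.INTER_CUBIC))
print(r.get_state()["tcp_pos"])
E
```

```text
(280, 60) [ 21  47 200]
(20, 20) [ 21  45 182]
(350, 110) [ 17 100 150]
(240, 140) [120   8 125]
[ 0.49472043 -0.22725534  0.27187314]
```

View pics/w2c.png

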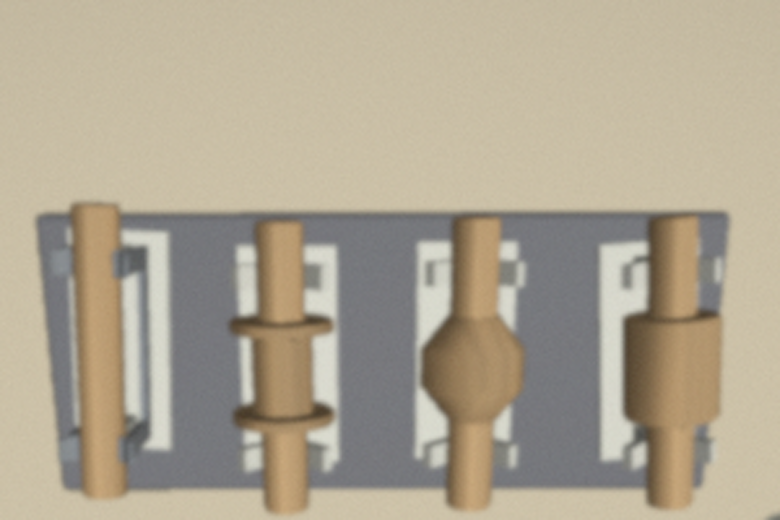

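Enlarged crop, left to right: slim in its clips, spool, diamond and drum. All are wood-coloured, so these are the ones meant. Next I measure their axes, plus the rack.

```bash
cat >> h.py <<'E'
def rollers(b,i,z=.048,roi=(0,215),smin=72,dbg=False):
    hsv=cv2.cvtColor(b,cv2.COLOR_BGR2HSV);m=cv2.inRange(hsv,(8,smin,60),(24,200,255));m[:roi[0]]=0;m[roi[1]:]=0
    m=cv2.morphologyEx(m,cv2.MORPH_OPEN,np.ones((3,3)))
    n,l,s,c=cv2.connectedComponentsWithStats(m);out=[]
    for k in range(1,n):
        if s[k,4]<500 or s[k,3]<60: continue
        ys,xs=np.where(l==k);rows=np.arange(ys.min(),ys.max()+1)
        L=np.array([xs[ys==y].min() for y in rows]);R=np.array([xs[ys==y].max()+1 for y in rows])
        N=len(rows);sel=np.r_[3:int(.27*N),int(.74*N):N-3]
        P=cast(i,np.c_[(L+R)/2,rows+.5],z)[sel]
        vx,vy,x0,y0=cv2.fitLine(P[:,:2].astype(np.float32),cv2.DIST_HUBER,0,.01,.01).ravel()
        d=np.array([vx,vy])*np.sign(vx);o=np.array([x0,y0])
        mid=(L+R)/2
        a=(cast(i,[[mid[2],rows[0]]],z+.002)[0,:2]-o)@d;e=(cast(i,[[mid[-3],rows[-1]+1]],z+.010)[0,:2]-o)@d
        c=o+d*(a+e)/2
        out.append((xs.mean(),c.round(4),round(np.degrees(np.arctan2(d[1],d[0])),2),round(abs(e-a),4),[int(L.min()),int(R.max()),rows[0],rows[-1]]))
    return out
E
python3 - <<'E'
from h import *
import pickle
for k,roi in(("w2",(0,218)),):
    i=pickle.load(open(k+".pkl","rb"));b=cv2.imread(f"pics/{k}.png")
    for o in rollers(b,i,roi=roi):print(o)
    # board corners from crop
    q=np.array([[38,213],[728,211],[703,488],[66,488]])/2.6+[170,20];p=cast(i,q,.012);print(p.round(4).tolist(),p.mean(0).round(4))
i=r.camera_info("top");b=cv2.imread("pics/top1.png")
m=cv2.inRange(b,(10,10,30),(50,65,110));m[:140]=0;m[215:]=0;m[:,:140]=0;m[:,280:]=0
m=cv2.morphologyEx(m,cv2.MORPH_CLOSE,np.ones((9,9)))
c=max(cv2.findContours(m,0,2)[0],key=cv2.contourArea);q=cv2.boxPoints(cv2.minAreaRect(c));p=cast(i,q+.5,.010);print(q.tolist(),p.round(4).tolist(),p.mean(0))
print(delta([.45,.19,.27],-9))
E
```

```text
(np.float64(207.81883259911893), array([ 0.5128, -0.3402]), np.float32(8.16), np.float64(0.1218), [198, 219, np.int64(99), np.int64(211)])
(np.float64(351.6884236453202), array([ 0.4879, -0.1846]), np.float32(10.92), np.float64(0.1236), [333, 371, np.int64(103), np.int64(216)])
(np.float64(428.4337393872278), array([ 0.4712, -0.1023]), np.float32(15.36), np.float64(0.1227), [411, 448, np.int64(103), np.int64(215)])
(np.float64(278.30262572318645), array([ 0.5047, -0.2631]), np.float32(10.8), np.float64(0.1228), [260, 297, np.int64(105), np.int64(217)])
(np.float64(580.7816342949086), array([0.4418, 0.0582]), np.float32(53.08), np.float64(0.1592), [499, 640, np.int64(113), np.int64(217)])
[[0.4635, -0.3831, 0.012], [0.4049, -0.0843, 0.012], [0.5311, -0.0579, 0.012], [0.5893, -0.3582, 0.012]] [ 0.4972 -0.2209  0.012 ]
[[156.0, 140.0], [279.0, 140.0], [279.0, 214.0], [156.0, 214.0]] [[0.6057, 0.3652, 0.01], [0.5945, -0.0286, 0.01], [0.3565, -0.0237, 0.01], [0.3676, 0.3633, 0.01]] [0.48106673 0.16905539 0.01      ]
(array([-0.0702,  0.8363,  0.0037]), np.float64(0.2317), array([ 0.4947, -0.2273,  0.2719]), array([-1.7999e+02,  3.0000e-02, -1.6908e+02]), array([ -4. ,   6.6, -11.8,  -0. , -71.6, -75. ]))
```

Call:
play_rows(
  rows=[
    [[0, -0.04, 0.42, 0, 0.12], [0, -0.04, 0.42, 0, 0.12], [0, -0.04, 0.42, 0, 0.12], [0, -0.04, 0.42, 0, 0.12], [0, -0.04, 0.42, 0, 0.12], [0, -0.04, 0.42, 0, 0.12], [0, -0.04, 0.42, 0, 0.12], [0, -0.04, 0.42, 0, 0.12]],
  ],
)

```text
time_s: 2.92
tcp_pos: [0.4748, -0.0166, 0.2719]
eef_rot: [180.0, 0.0, -179.3]
contact_force: [0.3, -0.5, 1.2]
gripper_width: 0.0873
gripper_force: 0.0
```

```bash
python3 - <<'E'
from h import *
print(delta([.475,.19,.25],-9.5))
E
```

```text
(array([-0.0058,  0.4131,  0.0437]), np.float64(0.1193), array([ 0.4748, -0.0166,  0.2719]), array([ 1.8000e+02,  3.0000e-02, -1.7925e+02]), array([  21.8,   -0.4,  -19.3,    0. ,  -71. , -111.1]))
```

Call:
play_rows(
  rows=[
    [[0, 0, 0.41, 0.04, 0.12], [0, 0, 0.41, 0.04, 0.12], [0, 0, 0.41, 0.04, 0.12], [0, 0, 0.41, 0.04, 0.12], [0, 0, 0.41, 0.04, 0.12], [0, 0, 0.41, 0.04, 0.12], [0, 0, 0.41, 0.04, 0.12], [0, 0, 0.41, 0.04, 0.12]],
  ],
)

```text
time_s: 3.58
tcp_pos: [0.4729, 0.1869, 0.2512]
eef_rot: [-179.9, -0.0, 170.3]
contact_force: [0.4, -0.8, -0.3]
gripper_width: 0.0871
gripper_force: 0.0
```

```bash
python3 - <<'E'
from h import *
import pickle
i=r.camera_info("wrist");im=r.capture("wrist");b=im[:,:,::-1].copy();cv2.imwrite("pics/w3.png",b);pickle.dump(i,open("w3.pkl","wb"))
cv2.imwrite("pics/w3c.png",cv2.resize(b[50:250,170:490],None,fx=2.5,fy=2.5,interpolation=cv2.INTER_CUBIC))
print(r.get_state()["tcp_pos"],r.get_state()["eef_rot"])
E
```

```text
[0.47291137 0.18645965 0.25142744] [-1.79964673e+02 -1.68639325e-02  1.70232220e+02]
```

View pics/w3c.png

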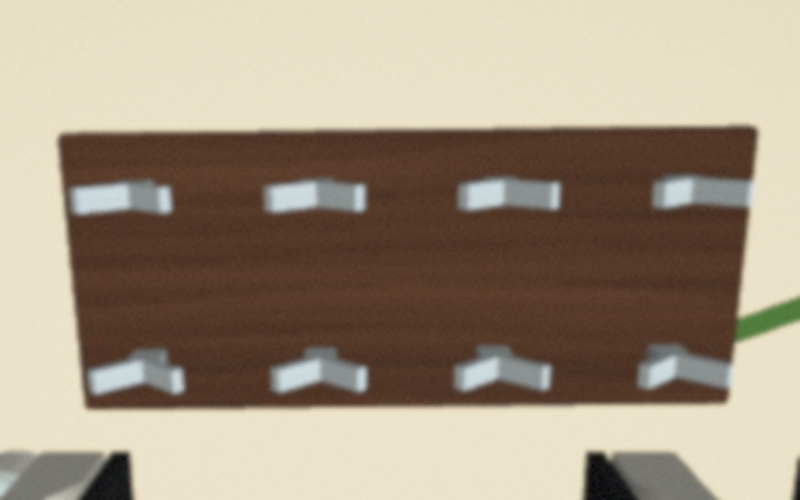

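The crop shows the rack empty, with four pairs of V supports. Its corners in the crop are (60,134), (756,127), (727,402) and (85,407).

```bash
python3 - <<'E'
from h import *
import pickle
i=pickle.load(open("w3.pkl","rb"));b=cv2.imread("pics/w3.png")
def fit(Q,W):  # rigid 2D fit Q(model)->W
    a=Q-Q.mean(0);c=W-W.mean(0);t=np.arctan2((a[:,0]*c[:,1]-a[:,1]*c[:,0]).sum(),(a*c).sum());R=np.array([[np.cos(t),-np.sin(t)],[np.sin(t),np.cos(t)]])
    o=W.mean(0)-R@Q.mean(0);return o,t,R,(Q@R.T+o-W)
f=lambda q:np.array(q,float)/2.5+[170,50]
m=cv2.inRange(b,(0,0,0),(75,90,130));m[:60]=0;m[225:]=0;m[:,:180]=0;m[:,490:]=0
m=cv2.morphologyEx(m,cv2.MORPH_CLOSE,np.ones((15,15)));c=max(cv2.findContours(m,0,2)[0],key=cv2.contourArea)
ap=cv2.approxPolyDP(c,8,True)[:,0];print(ap.tolist(),f([[60,134],[756,127],[727,402],[85,407]]).tolist())
W=cast(i,f([[60,134],[756,127],[727,402],[85,407]]),.012)[:,:2]
Q=np.array([[-.065,-.155],[-.065,.155],[.065,.155],[.065,-.155]])
o,t,R,e=fit(Q,W);print("board",o,np.degrees(t),e.round(4).tolist())
# notch tips (left/right upper outer corners mid), near row outer face x=-.044
L=[[71,189],[265,187],[459,184],[654,180]];Rr=[[170,187],[364,184],[559,182],[752,180]]
W2=(cast(i,f(L),.047)+cast(i,f(Rr),.047))[:,:2]/2
print("tipmid local",((W2-o)@R).round(4).tolist())
for y in(.12,.04,-.04,-.12):print((o+R@[0,y]).round(4))
E
```

```text
[[471, 102], [196, 104], [205, 211], [457, 210]] [[194.0, 103.6], [472.4, 100.8], [460.8, 210.8], [204.0, 212.8]]
board [0.47914696 0.20888022] -9.148075211321402 [[-0.0023, -0.0029], [-0.0011, 0.0033], [0.0019, 0.0019], [0.0014, -0.0024]]
tipmid local [[-0.043, -0.118], [-0.0433, -0.0394], [-0.0436, 0.0393], [-0.044, 0.1176]]
[0.4982 0.3274]
[0.4855 0.2484]
[0.4728 0.1694]
[0.4601 0.0904]
```

```bash
cat >> h.py <<'E'
PICK=dict(drum=(.4712,-.1023,15.36),diamond=(.4879,-.1846,10.92),spool=(.5047,-.2631,10.8),slim=(.5128,-.3402,8.16))
PLACE=dict(drum=(.4982,.3274,-9.15),diamond=(.4855,.2484,-9.15),spool=(.4728,.1694,-9.15),slim=(.4601,.0904,-9.15))
def to(D,k,z):
    x,y,w=D[k];print(*delta([x,y,z],w))
E
python3 -c "
from h import *
to(PICK,'drum',.15)"
```

```text
[-0.0947 -0.5696  0.2032] -0.2924 [0.4729 0.1865 0.2514] [-1.7996e+02 -2.0000e-02  1.7023e+02] [  43.7    3.8  -17.7    0.   -68.6 -143.5]
```

Call:
play_rows(
  rows=[
    [[0.32, -0.095, -0.57, 0.2, -0.292], [0.32, -0.095, -0.57, 0.2, -0.292], [0.32, -0.095, -0.57, 0.2, -0.292], [0.32, -0.095, -0.57, 0.2, -0.292], [0.32, -0.095, -0.57, 0.2, -0.292], [0.32, -0.095, -0.57, 0.2, -0.292], [0.32, -0.095, -0.57, 0.2, -0.292], [0.32, -0.095, -0.57, 0.2, -0.292]],
  ],
)

```text
time_s: 4.3
tcp_pos: [0.4693, -0.106, 0.1505]
eef_rot: [180.0, -0.1, -164.8]
contact_force: [-0.8, -0.3, -0.5]
gripper_width: 0.0593
gripper_force: 0.0
```

```bash
python3 -c "
from h import *
to(PICK,'drum',.030)"
```

```text
[-0.0059  0.0061  0.241 ] -0.0024 [ 0.4693 -0.106   0.1505] [ 1.7999e+02 -8.0000e-02 -1.6484e+02] [ 10.8   6.1 -29.3  -0.  -54.7 -85.6]
```

Call:
play_rows(
  rows=[
    [[0.32, -0.006, 0.006, 0, 0], [0.32, -0.006, 0.006, 0.06, 0], [0.32, -0.006, 0.006, 0.12, 0], [0.32, -0.006, 0.006, 0.18, 0], [0.32, -0.006, 0.006, 0.22, 0], [0.32, -0.006, 0.006, 0.24, 0], [0.32, -0.006, 0.006, 0.24, 0], [0.32, -0.006, 0.006, 0.24, 0]],
  ],
)

```text
time_s: 4.97
tcp_pos: [0.4733, -0.0983, 0.0318]
eef_rot: [-180.0, -0.0, -164.7]
contact_force: [0.9, -0.1, -0.4]
gripper_width: 0.0599
gripper_force: 0.0
```

Call:
play_rows(
  rows=[
    [[0.7, 0, 0, 0, 0], [0.7, 0, 0, 0, 0], [0.7, 0, 0, 0, 0], [0.7, 0, 0, 0, 0], [0.7, 0, 0, 0, 0], [0.7, 0, 0, 0, 0], [0.7, 0, 0, 0, 0], [0.7, 0, 0, 0, 0]],
  ],
  squeeze=25,
)

```text
time_s: 5.63
tcp_pos: [0.4755, -0.1008, 0.0343]
eef_rot: [-179.7, 0.1, -164.5]
contact_force: [3.0, -29.5, 11.7]
gripper_width: 0.0396
gripper_force: 25.0
```

```bash
python3 -c "
from h import *
to(PICK,'drum',.17)"
```

```text
[ 0.0084 -0.0019 -0.2714] 0.0017 [ 0.4755 -0.1008  0.0343] [-1.7972e+02  1.3000e-01 -1.6450e+02] [ 11.5  15.5 -36.9   0.5 -37.5 -86.4]
```

The shifts count from the commanded pose, which the arm lagged, so this grip is about 4 mm off. I'll reopen, re-centre and grip again.

Call:
play_rows(
  rows=[
    [[0.32, 0, 0, 0, 0], [0.32, 0, 0, 0, 0], [0.32, 0, 0, 0, 0], [0.32, 0, 0, 0, 0], [0.32, 0, 0, 0, 0], [0.32, 0, 0, 0, 0], [0.32, 0, 0, 0, 0], [0.32, 0, 0, 0, 0]],
  ],
)

```text
time_s: 6.3
tcp_pos: [0.4736, -0.0972, 0.0315]
eef_rot: [180.0, -0.0, -164.6]
contact_force: [-0.4, 0.1, 0.4]
gripper_width: 0.0595
gripper_force: 0.0
```

```bash
python3 -c "
from h import *
to(PICK,'drum',.030)"
```

```text
[ 0.0073 -0.0086  0.003 ] 0.0007 [ 0.4736 -0.0972  0.0315] [ 1.8000e+02 -1.0000e-02 -1.6458e+02] [ 11.8  15.7 -37.   -0.  -37.4 -86.4]
```

Call:
play_rows(
  rows=[
    [[0.32, 0.007, -0.009, 0.003, 0], [0.32, 0.007, -0.009, 0.003, 0], [0.7, 0.007, -0.009, 0.003, 0], [0.7, 0.007, -0.009, 0.003, 0], [0.7, 0.007, -0.009, 0.003, 0], [0.7, 0.007, -0.009, 0.003, 0], [0.7, 0.007, -0.009, 0.003, 0], [0.7, 0.007, -0.009, 0.003, 0]],
  ],
  squeeze=25,
)

```text
time_s: 6.97
tcp_pos: [0.4716, -0.103, 0.0303]
eef_rot: [-180.0, 0.0, -164.6]
contact_force: [0.2, -4.1, 1.9]
gripper_width: 0.0393
gripper_force: 25.0
```

```bash
python3 -c "
from h import *
to(PICK,'drum',.17);print(r.get_state()['contact_force'])"
```

```text
[ 0.0003  0.0014 -0.2795] 0.0006 [ 0.4716 -0.103   0.0303] [-1.7997e+02  1.0000e-02 -1.6459e+02] [ 11.1  15.7 -37.2   0.  -37.1 -85.7]
[ 0.2441362  -4.08760051  1.87888942]
```

```bash
python3 -c "
from h import *
to(PLACE,'drum',.15)"
```

```text
[-0.2801  0.8156 -0.2398] 0.2858 [ 0.4716 -0.103   0.0303] [-1.7997e+02  1.0000e-02 -1.6459e+02] [ 11.1  15.7 -37.2   0.  -37.1 -85.7]
```

Call:
play_rows(
  rows=[
    [[0.7, 0, 0, -0.06, 0], [0.7, 0, 0, -0.12, 0], [0.7, 0, 0, -0.18, 0], [0.7, 0, 0, -0.24, 0], [0.7, 0, 0, -0.24, 0], [0.7, 0, 0, -0.24, 0], [0.7, 0, 0, -0.24, 0], [0.7, 0, 0, -0.24, 0]],
  ],
)

```text
time_s: 7.63
tcp_pos: [0.4704, -0.1026, 0.1488]
eef_rot: [180.0, -0.1, -164.6]
contact_force: [-0.1, 0.4, -1.9]
gripper_width: 0.0393
gripper_force: 25.0
```

```bash
python3 - <<'E'
from h import *
to(PLACE,'drum',.15)
t=r.capture("top");s=r.capture("scene");cv2.imwrite("pics/a.png",np.hstack([cv2.resize(t[120:260,240:440,::-1],(400,280)),cv2.resize(s[120:320,200:480,::-1],(392,280))]))
E
```

```text
[-0.2818  0.8143 -0.0024] 0.2855 [ 0.4704 -0.1026  0.1488] [ 1.7996e+02 -1.2000e-01 -1.6461e+02] [ 11.1   6.3 -29.3  -0.  -54.5 -85.7]
```

View pics/a.png

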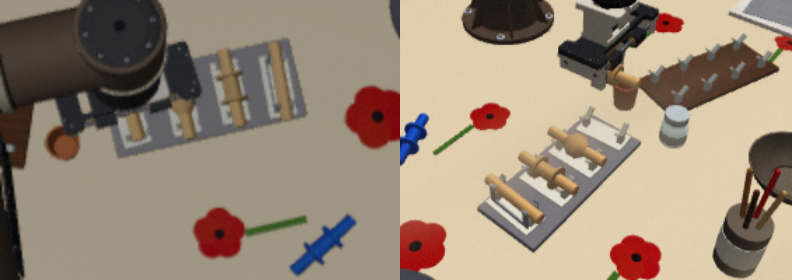

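The drum is held level and its holder is empty. The other three have not moved.

Call:
play_rows(
  rows=[
    [[0.7, -0.16, 0.48, 0, 0.16], [0.7, -0.16, 0.48, 0, 0.16], [0.7, -0.16, 0.48, 0, 0.16], [0.7, -0.16, 0.48, 0, 0.16], [0.7, -0.16, 0.48, 0, 0.16], [0.7, -0.16, 0.48, 0, 0.16], [0.7, -0.16, 0.48, 0, 0.16], [0.7, -0.16, 0.48, 0, 0.16]],
  ],
)

```text
time_s: 8.4
tcp_pos: [0.4849, 0.1533, 0.1491]
eef_rot: [-180.0, -0.0, -178.1]
contact_force: [0.0, -0.4, -0.9]
gripper_width: 0.0394
gripper_force: 25.0
```

```bash
python3 -c "
from h import *
to(PLACE,'drum',.12)"
```

```text
[-0.0379  0.3472  0.0579] 0.1281 [0.4849 0.1533 0.1491] [-1.7996e+02 -5.0000e-02 -1.7814e+02] [  39.7    8.8  -26.3    0.   -55.  -127.8]
```

Call:
play_rows(
  rows=[
    [[0.7, -0.038, 0.347, 0, 0.128], [0.7, -0.038, 0.347, 0, 0.128], [0.7, -0.038, 0.347, 0, 0.128], [0.7, -0.038, 0.347, 0.02, 0.128], [0.7, -0.038, 0.347, 0.05, 0.128], [0.7, -0.038, 0.347, 0.058, 0.128], [0.7, -0.038, 0.347, 0.058, 0.128], [0.7, -0.038, 0.347, 0.058, 0.128]],
  ],
)

```text
time_s: 9.07
tcp_pos: [0.4985, 0.3226, 0.1203]
eef_rot: [-179.9, -0.1, 170.6]
contact_force: [0.0, -0.3, 0.3]
gripper_width: 0.0393
gripper_force: 25.0
```

```bash
python3 - <<'E'
from h import *
to(PLACE,'drum',.026)
b=r.capture("wrist");cv2.imwrite("pics/w4.png",b[:,:,::-1])
E
```

```text
[0.0019 0.0098 0.1886] -0.0026 [0.4985 0.3226 0.1203] [-1.7988e+02 -6.0000e-02  1.7063e+02] [  51.8   18.2  -17.8    0.   -54.2 -151.1]
```

View pics/w4.png

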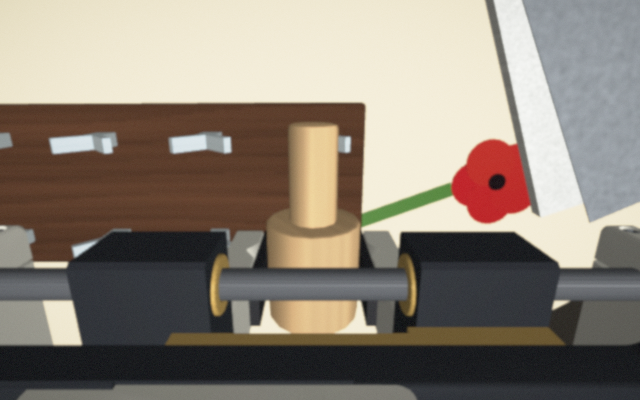

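Call:
play_rows(
  rows=[
    [[0.7, 0, 0, 0.06, 0], [0.7, 0, 0, 0.09, 0], [0.7, 0, 0, 0.09, 0], [0.7, 0, 0, 0.09, 0], [0.7, 0, 0, 0.09, 0], [0.7, 0, 0, 0.09, 0], [0.7, 0, 0, 0.09, 0], [0.7, 0, 0, 0.09, 0]],
  ],
)

```text
time_s: 9.78
tcp_pos: [0.4992, 0.3243, 0.0771]
eef_rot: [179.9, 0.1, 170.7]
contact_force: [0.0, -0.4, -1.2]
gripper_width: 0.0398
gripper_force: 25.0
```

```bash
python3 - <<'E'
from h import *
to(PLACE,'drum',.026)
E
```

```text
[0.003  0.0056 0.1022] -0.0023 [0.4992 0.3243 0.0771] [1.7992e+02 5.0000e-02 1.7065e+02] [  51.8   20.9  -20.4    0.   -48.6 -151.2]
```

Call:
play_rows(
  rows=[
    [[0.7, 0.003, 0.005, 0, 0], [0.7, 0.003, 0.005, 0.03, 0], [0.7, 0.003, 0.005, 0.06, 0], [0.7, 0.003, 0.005, 0.08, 0], [0.7, 0.003, 0.005, 0.09, 0], [0.7, 0.003, 0.005, 0.098, 0], [0.7, 0.003, 0.005, 0.1, 0], [0.7, 0.003, 0.005, 0.1, 0]],
  ],
)

```text
time_s: 10.45
tcp_pos: [0.4979, 0.327, 0.0264]
eef_rot: [180.0, 0.0, 170.7]
contact_force: [0.2, 0.1, -0.6]
gripper_width: 0.0391
gripper_force: 25.0
```

```bash
python3 - <<'E'
from h import *
to(PLACE,'drum',.026);print(r.get_state()["contact_force"],r.get_state()["moment"])
E
```

```text
[-0.0006  0.0009  0.0008] -0.0021 [0.4979 0.327  0.0264] [1.7998e+02 2.0000e-02 1.7067e+02] [  52.1   24.6  -22.9    0.   -42.5 -151.4]
[ 0.20161474  0.07094222 -0.59191197] [-0.07747732  0.02101619 -0.00563531]
```

Call:
play_rows(
  rows=[
    [[0.7, 0, 0, 0.003, 0], [0.7, 0, 0, 0.003, 0], [0.32, 0, 0, 0.003, 0], [0.32, 0, 0, 0.003, 0], [0.32, 0, 0, 0.003, 0], [0.32, 0, 0, 0.003, 0], [0.32, 0, 0, 0.003, 0], [0.32, 0, 0, 0.003, 0]],
  ],
)

```text
time_s: 11.12
tcp_pos: [0.4977, 0.3266, 0.0245]
eef_rot: [-180.0, -0.0, 170.6]
contact_force: [0.9, 0.4, -0.6]
gripper_width: 0.0593
gripper_force: 0.0
```

Call:
play_rows(
  rows=[
    [[0.32, 0, 0, -0.06, 0], [0.32, 0, 0, -0.12, 0], [0.32, 0, 0, -0.18, 0], [0.32, 0, 0, -0.25, 0], [0.32, 0, 0, -0.25, 0], [0.32, 0, 0, -0.25, 0], [0.32, 0, 0, -0.25, 0], [0.32, 0, 0, -0.25, 0]],
  ],
)

```text
time_s: 11.78
tcp_pos: [0.4971, 0.3261, 0.1484]
eef_rot: [-179.9, -0.1, 170.6]
contact_force: [0.1, 0.7, -0.1]
gripper_width: 0.0596
gripper_force: 0.0
```

```bash
python3 - <<'E'
from h import *
import pickle
i=r.camera_info("wrist");b=r.capture("wrist")[:,:,::-1].copy();cv2.imwrite("pics/w5.png",b);pickle.dump(i,open("w5.pkl","wb"))
for o in rollers(b,i,z=.044,roi=(0,240)):print(o)
to(PICK,'diamond',.15)
E
```

```text
(np.float64(182.54129162362895), array([0.4679, 0.2297]), np.float32(-10.88), np.float64(0.101), [0, 356, np.int64(105), np.int64(239)])
[-0.1478 -1.0108 -0.0018] -0.2359 [0.4972 0.3261 0.1482] [-1.7989e+02 -7.0000e-02  1.7064e+02] [  52.1   16.7  -15.8   -0.   -57.7 -151.4]
```

View pics/w5.png

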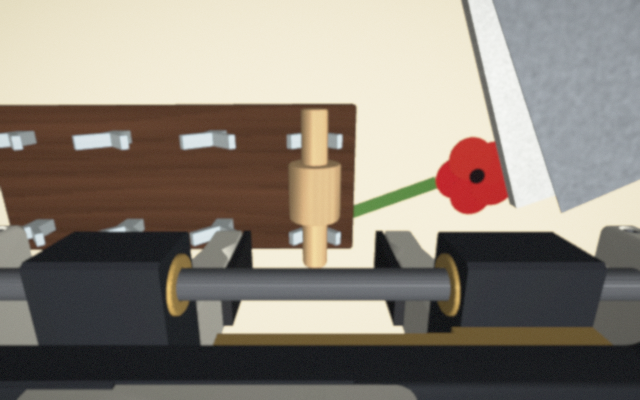

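The drum (315,188) is level in the leftmost notches and sticks out evenly past both supports. Next is the diamond.

Call:
play_rows(
  rows=[
    [[0.32, -0.08, -0.54, 0, -0.13], [0.32, -0.08, -0.54, 0, -0.13], [0.32, -0.08, -0.54, 0, -0.13], [0.32, -0.08, -0.54, 0, -0.13], [0.32, -0.08, -0.54, 0, -0.13], [0.32, -0.08, -0.54, 0, -0.13], [0.32, -0.08, -0.54, 0, -0.13], [0.32, -0.08, -0.54, 0, -0.13]],
  ],
)

```text
time_s: 12.5
tcp_pos: [0.4918, 0.0498, 0.1485]
eef_rot: [-179.9, -0.1, -178.4]
contact_force: [-0.6, 0.1, -0.2]
gripper_width: 0.0591
gripper_force: 0.0
```

```bash
python3 -c "
from h import *
to(PICK,'diamond',.12)"
```

```text
[ 0.021  -0.4684  0.0577] -0.1081 [0.4918 0.0498 0.1485] [-1.7993e+02 -1.5000e-01 -1.7837e+02] [  28.6    7.5  -27.9   -0.   -54.8 -117. ]
```

Call:
play_rows(
  rows=[
    [[0.3, 0.021, -0.46, 0, -0.108], [0.3, 0.021, -0.46, 0, -0.108], [0.3, 0.021, -0.46, 0, -0.108], [0.3, 0.021, -0.46, 0, -0.108], [0.3, 0.021, -0.46, 0, -0.108], [0.3, 0.021, -0.46, 0, -0.108], [0.3, 0.021, -0.46, 0.03, -0.108], [0.3, 0.021, -0.46, 0.03, -0.108]],
  ],
)

```text
time_s: 13.17
tcp_pos: [0.4882, -0.1775, 0.1315]
eef_rot: [179.9, -0.3, -169.1]
contact_force: [-0.3, 1.0, -0.7]
gripper_width: 0.0614
gripper_force: 0.0
```

Call:
play_rows(
  rows=[
    [[0.3, 0, 0, 0.02, 0], [0.3, 0, 0, 0.02, 0], [0.3, 0, 0, 0.02, 0], [0.3, 0, 0, 0.02, 0], [0.3, 0, 0, 0.02, 0], [0.3, 0, 0, 0.02, 0], [0.3, 0, 0, 0.02, 0], [0.3, 0, 0, 0.02, 0]],
  ],
)

```text
time_s: 13.83
tcp_pos: [0.4903, -0.1763, 0.1248]
eef_rot: [-180.0, 0.0, -168.9]
contact_force: [-0.1, 0.9, 0.2]
gripper_width: 0.0617
gripper_force: 0.0
```

```bash
python3 -c "
from h import *
to(PICK,'diamond',.03)"
```

```text
[ 0.008  -0.0153  0.1897] 0.0023 [ 0.4903 -0.1763  0.1248] [-1.7999e+02  3.0000e-02 -1.6888e+02] [  1.8  11.4 -26.6  -0.  -51.9 -80.7]
```

Call:
play_rows(
  rows=[
    [[0.3, 0.008, -0.015, 0, 0], [0.3, 0.008, -0.015, 0, 0], [0.3, 0.008, -0.015, 0.06, 0], [0.3, 0.008, -0.015, 0.12, 0], [0.3, 0.008, -0.015, 0.17, 0], [0.3, 0.008, -0.015, 0.188, 0], [0.3, 0.008, -0.015, 0.188, 0], [0.3, 0.008, -0.015, 0.188, 0]],
  ],
)

```text
time_s: 14.5
tcp_pos: [0.4879, -0.1849, 0.0309]
eef_rot: [-180.0, -0.0, -168.9]
contact_force: [0.2, -0.8, 0.3]
gripper_width: 0.0614
gripper_force: 0.0
```

```bash
python3 -c "
from h import *
to(PICK,'diamond',.03)"
```

```text
[-0.0001  0.0005  0.0018] 0.0023 [ 0.4879 -0.1849  0.0309] [-1.7999e+02 -4.0000e-02 -1.6888e+02] [  0.8  18.7 -32.2   0.  -39.1 -79.7]
```

Call:
play_rows(
  rows=[
    [[0.7, 0, 0, 0.002, 0], [0.7, 0, 0, 0.002, 0], [0.7, 0, 0, 0.002, 0], [0.7, 0, 0, 0.002, 0], [0.7, 0, 0, 0.002, 0], [0.7, 0, 0, 0.002, 0], [0.7, 0, 0, 0.002, 0], [0.7, 0, 0, 0.002, 0]],
  ],
  squeeze=25,
)

```text
time_s: 15.17
tcp_pos: [0.4887, -0.1852, 0.031]
eef_rot: [-179.9, 0.1, -168.9]
contact_force: [-0.9, -3.6, 5.6]
gripper_width: 0.0432
gripper_force: 25.0
```

Call:
play_rows(
  rows=[
    [[0.7, 0, 0, -0.06, 0], [0.7, 0, 0, -0.12, 0], [0.7, 0, 0, -0.18, 0], [0.7, 0, 0, -0.24, 0], [0.7, 0, 0, -0.24, 0], [0.7, 0, 0, -0.24, 0], [0.7, 0, 0, -0.24, 0], [0.7, 0, 0, -0.24, 0]],
  ],
)

```text
time_s: 15.83
tcp_pos: [0.4867, -0.1844, 0.1485]
eef_rot: [180.0, -0.1, -168.9]
contact_force: [-0.2, 0.2, -1.1]
gripper_width: 0.0435
gripper_force: 25.0
```

```bash
python3 -c "
from h import *
to(PLACE,'diamond',.15)"
```

```text
[-0.1641  0.8499 -0.0026] 0.2355 [ 0.4867 -0.1844  0.1485] [ 1.7995e+02 -1.0000e-01 -1.6891e+02] [  0.9  10.  -24.9  -0.  -55.3 -79.7]
```

Call:
play_rows(
  rows=[
    [[0.7, -0.1, 0.5, 0, 0.13], [0.7, -0.1, 0.5, 0, 0.13], [0.7, -0.1, 0.5, 0, 0.13], [0.7, -0.1, 0.5, 0, 0.13], [0.7, -0.1, 0.5, 0, 0.13], [0.7, -0.1, 0.5, 0, 0.13], [0.7, -0.1, 0.5, 0, 0.13], [0.7, -0.1, 0.5, 0, 0.13]],
  ],
)

```text
time_s: 16.5
tcp_pos: [0.4881, 0.073, 0.1484]
eef_rot: [-180.0, -0.1, -179.8]
contact_force: [-1.0, 0.0, -0.3]
gripper_width: 0.0434
gripper_force: 25.0
```

```bash
python3 -c "
from h import *
to(PLACE,'diamond',.12)"
```

```text
[0.0042 0.3508 0.0565] 0.1083 [0.4881 0.073  0.1484] [-1.7996e+02 -1.0000e-01 -1.7984e+02] [  31.4    7.4  -28.    -0.   -54.7 -121.2]
```

Call:
play_rows(
  rows=[
    [[0.7, 0.004, 0.351, 0, 0.108], [0.7, 0.004, 0.351, 0, 0.108], [0.7, 0.004, 0.351, 0, 0.108], [0.7, 0.004, 0.351, 0, 0.108], [0.7, 0.004, 0.351, 0.05, 0.108], [0.7, 0.004, 0.351, 0.1, 0.108], [0.7, 0.004, 0.351, 0.1, 0.108], [0.7, 0.004, 0.351, 0.1, 0.108]],
  ],
)

```text
time_s: 17.17
tcp_pos: [0.4857, 0.244, 0.0978]
eef_rot: [-179.7, -0.2, 170.6]
contact_force: [0.1, 0.2, -0.5]
gripper_width: 0.0431
gripper_force: 25.0
```

Call:
play_rows(
  rows=[
    [[0.7, 0, 0, 0.03, 0], [0.7, 0, 0, 0.03, 0], [0.7, 0, 0, 0.03, 0], [0.7, 0, 0, 0.03, 0], [0.7, 0, 0, 0.03, 0], [0.7, 0, 0, 0.03, 0], [0.7, 0, 0, 0.03, 0], [0.7, 0, 0, 0.03, 0]],
  ],
)

```text
time_s: 17.83
tcp_pos: [0.4869, 0.2459, 0.085]
eef_rot: [180.0, 0.0, 170.7]
contact_force: [0.6, -0.2, -0.6]
gripper_width: 0.043
gripper_force: 25.0
```

```bash
python3 -c "
from h import *
to(PLACE,'diamond',.0255)"
```

```text
[0.0036 0.0043 0.119 ] -0.0023 [0.4869 0.2459 0.085 ] [1.7997e+02 2.0000e-02 1.7065e+02] [  47.4   16.3  -26.2    0.   -47.5 -146.7]
```

Call:
play_rows(
  rows=[
    [[0.7, 0.003, 0.004, 0, 0], [0.7, 0.003, 0.004, 0.04, 0], [0.7, 0.003, 0.004, 0.08, 0], [0.7, 0.003, 0.004, 0.1, 0], [0.7, 0.003, 0.004, 0.115, 0], [0.7, 0.003, 0.004, 0.118, 0], [0.7, 0.003, 0.004, 0.118, 0], [0.7, 0.003, 0.004, 0.118, 0]],
  ],
)

```text
time_s: 18.5
tcp_pos: [0.4854, 0.2479, 0.0261]
eef_rot: [-180.0, -0.0, 170.7]
contact_force: [-2.8, -0.8, 3.9]
gripper_width: 0.0432
gripper_force: 25.0
```

```bash
python3 -c "
from h import *
to(PLACE,'diamond',.0255);print(r.get_state()['contact_force'])"
```

```text
[-0.      0.001   0.0011] -0.0021 [0.4854 0.2479 0.0261] [-1.7996e+02 -2.0000e-02  1.7067e+02] [  47.7   20.9  -29.4    0.   -39.7 -147. ]
[-2.80440465 -0.84217135  3.85776265]
```

Light contact, so it is seated. I'll release and go up.

Call:
play_rows(
  rows=[
    [[0.32, 0, 0, 0, 0], [0.3, 0, 0, 0, 0], [0.3, 0, 0, 0, 0], [0.3, 0, 0, 0, 0], [0.3, 0, 0, 0, 0], [0.3, 0, 0, 0, 0], [0.3, 0, 0, 0, 0], [0.3, 0, 0, 0, 0]],
  ],
)

```text
time_s: 19.17
tcp_pos: [0.4856, 0.2481, 0.0255]
eef_rot: [-180.0, -0.0, 170.6]
contact_force: [-0.3, -0.3, -0.6]
gripper_width: 0.0612
gripper_force: 0.0
```

Call:
play_rows(
  rows=[
    [[0.3, 0, 0, -0.06, 0], [0.3, 0, 0, -0.12, 0], [0.3, 0, 0, -0.18, 0], [0.3, 0, 0, -0.25, 0], [0.3, 0, 0, -0.25, 0], [0.3, 0, 0, -0.25, 0], [0.3, 0, 0, -0.25, 0], [0.3, 0, 0, -0.25, 0]],
  ],
)

```text
time_s: 19.83
tcp_pos: [0.485, 0.2476, 0.1495]
eef_rot: [-179.9, -0.1, 170.6]
contact_force: [1.2, -0.7, 0.3]
gripper_width: 0.0617
gripper_force: 0.0
```

```bash
python3 - <<'E'
from h import *
b=r.capture("wrist")[:,:,::-1].copy();cv2.imwrite("pics/w6.png",b[60:280])
to(PICK,'spool',.15)
E
```

```text
[-2.0490e-01 -1.0013e+00  2.0000e-04] -0.2345 [0.485  0.2476 0.1494] [-1.7990e+02 -8.0000e-02  1.7064e+02] [  47.7   12.1  -21.9   -0.   -56.1 -147. ]
```

View pics/w6.png

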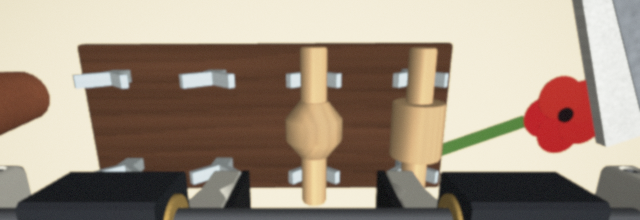

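The diamond (314,128) and drum (418,130) are both seated level and their near ends line up. Next is the spool.

Call:
play_rows(
  rows=[
    [[0.32, -0.1, -0.54, 0, -0.13], [0.32, -0.1, -0.54, 0, -0.13], [0.32, -0.1, -0.54, 0, -0.13], [0.32, -0.1, -0.54, 0, -0.13], [0.32, -0.1, -0.54, 0, -0.13], [0.32, -0.1, -0.54, 0, -0.13], [0.32, -0.1, -0.54, 0, -0.13], [0.32, -0.1, -0.54, 0, -0.13]],
  ],
)

```text
time_s: 20.55
tcp_pos: [0.4898, -0.0303, 0.1494]
eef_rot: [-179.9, -0.2, -178.4]
contact_force: [0.2, 0.1, -0.4]
gripper_width: 0.0601
gripper_force: 0.0
```

```bash
python3 -c "
from h import *
to(PICK,'spool',.12)"
```

```text
[-0.0167 -0.4662  0.0592] -0.1068 [ 0.4898 -0.0303  0.1494] [-1.7994e+02 -1.6000e-01 -1.7838e+02] [  19.5    7.1  -28.2    0.   -54.8 -107.9]
```

Call:
play_rows(
  rows=[
    [[0.32, -0.017, -0.472, 0, -0.107], [0.32, -0.017, -0.472, 0, -0.107], [0.32, -0.017, -0.472, 0, -0.107], [0.32, -0.017, -0.472, 0, -0.107], [0.32, -0.017, -0.472, 0, -0.107], [0.32, -0.017, -0.472, 0, -0.107], [0.32, -0.017, -0.472, 0.04, -0.107], [0.32, -0.017, -0.472, 0.04, -0.107]],
  ],
)

```text
time_s: 21.22
tcp_pos: [0.5047, -0.263, 0.1263]
eef_rot: [179.8, -0.3, -169.2]
contact_force: [-1.3, 1.1, -1.0]
gripper_width: 0.0596
gripper_force: 0.0
```

Call:
play_rows(
  rows=[
    [[0.32, 0, 0, 0.02, 0], [0.32, 0, 0, 0.02, 0], [0.32, 0, 0, 0.02, 0], [0.32, 0, 0, 0.02, 0], [0.32, 0, 0, 0.02, 0], [0.32, 0, 0, 0.02, 0], [0.32, 0, 0, 0.02, 0], [0.32, 0, 0, 0.02, 0]],
  ],
)

```text
time_s: 21.88
tcp_pos: [0.5073, -0.2619, 0.121]
eef_rot: [-180.0, 0.0, -169.0]
contact_force: [0.2, 0.6, 0.6]
gripper_width: 0.0594
gripper_force: 0.0
```

```bash
python3 -c "
from h import *
to(PICK,'spool',.0305)"
```

```text
[ 0.0057 -0.0013  0.181 ] 0.0028 [ 0.5073 -0.2619  0.121 ] [-1.7998e+02  4.0000e-02 -1.6896e+02] [ -7.7  16.1 -20.8   0.  -53.1 -71.3]
```

Call:
play_rows(
  rows=[
    [[0.32, 0.006, -0.001, 0, 0.003], [0.32, 0.006, -0.001, 0.06, 0.003], [0.32, 0.006, -0.001, 0.12, 0.003], [0.32, 0.006, -0.001, 0.16, 0.003], [0.32, 0.006, -0.001, 0.181, 0.003], [0.32, 0.006, -0.001, 0.181, 0.003], [0.32, 0.006, -0.001, 0.181, 0.003], [0.32, 0.006, -0.001, 0.181, 0.003]],
  ],
)

```text
time_s: 22.55
tcp_pos: [0.5052, -0.2634, 0.0313]
eef_rot: [-179.9, 0.1, -169.2]
contact_force: [-0.4, -0.4, -0.1]
gripper_width: 0.0595
gripper_force: 0.0
```

```bash
python3 -c "
from h import *
to(PICK,'spool',.0305)"
```

```text
[0.0009 0.0009 0.0017] -0.0003 [ 0.5052 -0.2634  0.0313] [-1.7995e+02  9.0000e-02 -1.6922e+02] [ -7.9  22.2 -26.1   0.  -41.6 -71.4]
```

Call:
play_rows(
  rows=[
    [[0.85, 0, 0, 0.002, 0], [0.85, 0, 0, 0.002, 0], [0.85, 0, 0, 0.002, 0], [0.85, 0, 0, 0.002, 0], [0.85, 0, 0, 0.002, 0], [0.85, 0, 0, 0.002, 0], [0.85, 0, 0, 0.002, 0], [0.85, 0, 0, 0.002, 0]],
  ],
  squeeze=25,
)

```text
time_s: 23.22
tcp_pos: [0.5048, -0.2639, 0.0297]
eef_rot: [-179.9, 0.0, -169.2]
contact_force: [-0.8, -5.0, 3.5]
gripper_width: 0.0255
gripper_force: 25.0
```

Call:
play_rows(
  rows=[
    [[0.85, 0, 0, -0.06, 0], [0.85, 0, 0, -0.12, 0], [0.85, 0, 0, -0.18, 0], [0.85, 0, 0, -0.24, 0], [0.85, 0, 0, -0.24, 0], [0.85, 0, 0, -0.24, 0], [0.85, 0, 0, -0.24, 0], [0.85, 0, 0, -0.24, 0]],
  ],
)

```text
time_s: 23.88
tcp_pos: [0.5032, -0.2627, 0.1476]
eef_rot: [179.9, -0.1, -169.3]
contact_force: [0.2, -0.1, -0.9]
gripper_width: 0.0253
gripper_force: 25.0
```

```bash
python3 -c "
from h import *
to(PLACE,'spool',.15)"
```

```text
[-0.1013  0.8605 -0.0039] 0.2315 [ 0.5032 -0.2627  0.1476] [ 1.7992e+02 -1.3000e-01 -1.6926e+02] [ -7.8  14.3 -19.2  -0.  -56.6 -71.4]
```

Call:
play_rows(
  rows=[
    [[0.85, -0.08, 0.5, 0, 0.13], [0.85, -0.08, 0.5, 0, 0.13], [0.85, -0.08, 0.5, 0, 0.13], [0.85, -0.08, 0.5, 0, 0.13], [0.85, -0.08, 0.5, 0, 0.13], [0.85, -0.08, 0.5, 0, 0.13], [0.85, -0.08, 0.5, 0, 0.13], [0.85, -0.08, 0.5, 0, 0.13]],
  ],
)

```text
time_s: 24.55
tcp_pos: [0.4962, -0.0075, 0.148]
eef_rot: [-180.0, -0.1, 179.8]
contact_force: [0.6, -0.6, -1.1]
gripper_width: 0.0255
gripper_force: 25.0
```

```bash
python3 -c "
from h import *
to(PLACE,'spool',.12)"
```

```text
[0.0478 0.3537 0.0559] 0.1044 [ 0.4962 -0.0075  0.148 ] [-1.7998e+02 -1.1000e-01  1.7982e+02] [  21.9    7.7  -27.7   -0.   -54.7 -112. ]
```

Call:
play_rows(
  rows=[
    [[0.85, 0.048, 0.354, 0, 0.104], [0.85, 0.048, 0.354, 0, 0.104], [0.85, 0.048, 0.354, 0, 0.104], [0.85, 0.048, 0.354, 0, 0.104], [0.85, 0.048, 0.354, 0.05, 0.104], [0.85, 0.048, 0.354, 0.1, 0.104], [0.85, 0.048, 0.354, 0.1, 0.104], [0.85, 0.048, 0.354, 0.1, 0.104]],
  ],
)

```text
time_s: 25.22
tcp_pos: [0.473, 0.1655, 0.0975]
eef_rot: [-179.8, -0.2, 170.6]
contact_force: [0.0, -0.3, -0.3]
gripper_width: 0.025
gripper_force: 25.0
```

Call:
play_rows(
  rows=[
    [[0.85, 0, 0, 0.03, 0], [0.85, 0, 0, 0.03, 0], [0.85, 0, 0, 0.03, 0], [0.85, 0, 0, 0.03, 0], [0.85, 0, 0, 0.03, 0], [0.85, 0, 0, 0.03, 0], [0.85, 0, 0, 0.03, 0], [0.85, 0, 0, 0.03, 0]],
  ],
)

```text
time_s: 25.88
tcp_pos: [0.4742, 0.1671, 0.0845]
eef_rot: [180.0, 0.0, 170.6]
contact_force: [0.3, -0.1, -0.6]
gripper_width: 0.0252
gripper_force: 25.0
```

```bash
python3 -c "
from h import *
to(PLACE,'spool',.0255)"
```

```text
[0.0036 0.004  0.1179] -0.0024 [0.4742 0.1671 0.0845] [1.7997e+02 2.0000e-02 1.7065e+02] [  41.8   12.7  -31.5    0.   -45.8 -141.2]
```

Call:
play_rows(
  rows=[
    [[0.85, 0.003, 0.004, 0, 0], [0.85, 0.003, 0.004, 0.04, 0], [0.85, 0.003, 0.004, 0.08, 0], [0.85, 0.003, 0.004, 0.1, 0], [0.85, 0.003, 0.004, 0.113, 0], [0.85, 0.003, 0.004, 0.118, 0], [0.85, 0.003, 0.004, 0.118, 0], [0.85, 0.003, 0.004, 0.118, 0]],
  ],
)

```text
time_s: 26.55
tcp_pos: [0.4723, 0.169, 0.0254]
eef_rot: [-179.9, -0.1, 170.7]
contact_force: [-3.8, -1.8, 2.1]
gripper_width: 0.0256
gripper_force: 25.0
```

```bash
python3 -c "
from h import *
to(PLACE,'spool',.0255);print(r.get_state()['contact_force'])"
```

```text
[-0.0008  0.001  -0.0002] -0.0023 [0.4723 0.169  0.0254] [-1.7994e+02 -5.0000e-02  1.7065e+02] [  42.2   17.7  -35.    -0.   -37.4 -141.5]
[-3.83616611 -1.80472592  2.13010098]
```

Call:
play_rows(
  rows=[
    [[0.32, 0, 0, 0, 0], [0.32, 0, 0, 0, 0], [0.32, 0, 0, 0, 0], [0.32, 0, 0, 0, 0], [0.32, 0, 0, 0, 0], [0.32, 0, 0, 0, 0], [0.32, 0, 0, 0, 0], [0.32, 0, 0, 0, 0]],
  ],
)

```text
time_s: 27.22
tcp_pos: [0.473, 0.1694, 0.0251]
eef_rot: [180.0, 0.0, 170.6]
contact_force: [0.5, 0.1, 0.3]
gripper_width: 0.0592
gripper_force: 0.0
```

Call:
play_rows(
  rows=[
    [[0.32, 0, 0, -0.06, 0], [0.32, 0, 0, -0.12, 0], [0.32, 0, 0, -0.18, 0], [0.32, 0, 0, -0.25, 0], [0.32, 0, 0, -0.25, 0], [0.32, 0, 0, -0.25, 0], [0.32, 0, 0, -0.25, 0], [0.32, 0, 0, -0.25, 0]],
  ],
)

```text
time_s: 27.88
tcp_pos: [0.4723, 0.1688, 0.149]
eef_rot: [-179.9, -0.1, 170.6]
contact_force: [0.3, -0.2, 0.0]
gripper_width: 0.0596
gripper_force: 0.0
```

```bash
python3 - <<'E'
from h import *
b=r.capture("wrist")[:,:,::-1].copy();cv2.imwrite("pics/w7.png",b[60:280])
to(PICK,'slim',.15)
E
```

```text
[-0.2456 -0.9913 -0.0011] -0.2039 [0.4723 0.1688 0.1488] [-1.7990e+02 -9.0000e-02  1.7064e+02] [  42.1    8.2  -27.    -0.   -54.9 -141.5]
```

View pics/w7.png

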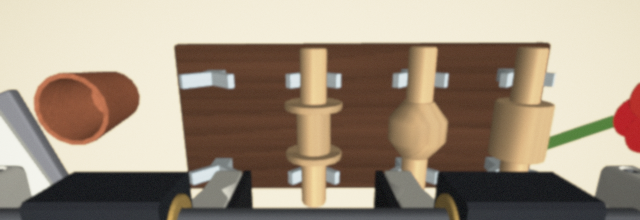

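The spool (314,132), diamond (417,128) and drum (522,130) are all seated, and the last place (205,75) is free. Now the slim one.

Call:
play_rows(
  rows=[
    [[0.4, -0.12, -0.54, 0, -0.11], [0.4, -0.12, -0.54, 0, -0.11], [0.4, -0.12, -0.54, 0, -0.11], [0.4, -0.12, -0.54, 0, -0.11], [0.4, -0.12, -0.54, 0, -0.11], [0.4, -0.12, -0.54, 0, -0.11], [0.4, -0.12, -0.54, 0, -0.11], [0.4, -0.12, -0.54, 0, -0.11]],
  ],
)

```text
time_s: 28.6
tcp_pos: [0.4873, -0.111, 0.1486]
eef_rot: [-179.9, -0.2, 179.9]
contact_force: [0.9, 0.1, -0.6]
gripper_width: 0.0524
gripper_force: 0.0
```

```bash
python3 -c "
from h import *
to(PICK,'slim',.12)"
```

```text
[-0.0521 -0.4581  0.0575] -0.0964 [ 0.4873 -0.111   0.1486] [-1.7995e+02 -1.7000e-01  1.7988e+02] [  9.7   8.  -27.2   0.  -54.9 -99.9]
```

Call:
play_rows(
  rows=[
    [[0.4, -0.051, -0.46, 0, -0.096], [0.4, -0.051, -0.46, 0, -0.096], [0.4, -0.051, -0.46, 0, -0.096], [0.4, -0.051, -0.46, 0, -0.096], [0.4, -0.051, -0.46, 0, -0.096], [0.4, -0.051, -0.46, 0, -0.096], [0.4, -0.051, -0.46, 0.04, -0.096], [0.4, -0.051, -0.46, 0.04, -0.096]],
  ],
)

```text
time_s: 29.27
tcp_pos: [0.5117, -0.3373, 0.1251]
eef_rot: [179.8, -0.3, -171.9]
contact_force: [-1.6, 1.0, -1.8]
gripper_width: 0.0525
gripper_force: 0.0
```

Call:
play_rows(
  rows=[
    [[0.4, 0, 0, 0.02, 0], [0.4, 0, 0, 0.02, 0], [0.4, 0, 0, 0.02, 0], [0.4, 0, 0, 0.02, 0], [0.4, 0, 0, 0.02, 0], [0.4, 0, 0, 0.02, 0], [0.4, 0, 0, 0.02, 0], [0.4, 0, 0, 0.02, 0]],
  ],
)

```text
time_s: 29.93
tcp_pos: [0.5144, -0.3367, 0.1205]
eef_rot: [-180.0, 0.0, -171.6]
contact_force: [-0.7, 0.1, 0.5]
gripper_width: 0.0524
gripper_force: 0.0
```

```bash
python3 -c "
from h import *
to(PICK,'slim',.0295)"
```

```text
[ 0.0043 -0.0065  0.182 ] 0.0024 [ 0.5144 -0.3367  0.1205] [-1.7999e+02  3.0000e-02 -1.7163e+02] [-15.   19.8 -15.2  -0.  -54.9 -66.6]
```

Call:
play_rows(
  rows=[
    [[0.4, 0.004, -0.006, 0, 0.002], [0.4, 0.004, -0.006, 0.06, 0.002], [0.4, 0.004, -0.006, 0.12, 0.002], [0.4, 0.004, -0.006, 0.16, 0.002], [0.4, 0.004, -0.006, 0.182, 0.002], [0.4, 0.004, -0.006, 0.182, 0.002], [0.4, 0.004, -0.006, 0.182, 0.002], [0.4, 0.004, -0.006, 0.182, 0.002]],
  ],
)

```text
time_s: 30.6
tcp_pos: [0.5137, -0.3406, 0.0304]
eef_rot: [-179.9, 0.1, -171.8]
contact_force: [0.2, -0.2, 0.6]
gripper_width: 0.0526
gripper_force: 0.0
```

```bash
python3 -c "
from h import *
to(PICK,'slim',.0295)"
```

```text
[0.0016 0.001  0.0018] 0.0005 [ 0.5137 -0.3406  0.0304] [-1.7994e+02  9.0000e-02 -1.7180e+02] [-15.4  25.8 -20.    0.  -44.1 -66.4]
```

Call:
play_rows(
  rows=[
    [[0.9, 0.002, 0.001, 0.002, 0], [0.9, 0.002, 0.001, 0.002, 0], [0.9, 0.002, 0.001, 0.002, 0], [0.9, 0.002, 0.001, 0.002, 0], [0.9, 0.002, 0.001, 0.002, 0], [0.9, 0.002, 0.001, 0.002, 0], [0.9, 0.002, 0.001, 0.002, 0], [0.9, 0.002, 0.001, 0.002, 0]],
  ],
  squeeze=55,
)

```text
time_s: 31.27
tcp_pos: [0.5118, -0.3398, 0.0284]
eef_rot: [-180.0, 0.0, -171.8]
contact_force: [-0.9, 0.1, 3.4]
gripper_width: 0.0183
gripper_force: 55.0
```

```bash
python3 -c "
from h import *
to(PICK,'slim',.0295);print(r.get_state()['contact_force'],r.get_state()['gripper_width'])"
```

```text
[-0.0019 -0.001  -0.0023] 0.0003 [ 0.5118 -0.3398  0.0284] [-1.7998e+02  2.0000e-02 -1.7181e+02] [-15.4  25.8 -20.3   0.  -43.9 -66.4]
[-0.93862825  0.07661138  3.40765332] 0.018295524825366956
```

Well centred, with almost no side force. I'll pull slowly straight up, then on to height.

Call:
play_rows(
  rows=[
    [[0.9, 0, 0, -0.005, 0], [0.9, 0, 0, -0.01, 0], [0.9, 0, 0, -0.016, 0], [0.9, 0, 0, -0.022, 0], [0.9, 0, 0, -0.03, 0], [0.9, 0, 0, -0.04, 0], [0.9, 0, 0, -0.05, 0], [0.9, 0, 0, -0.06, 0]],
  ],
)

```text
time_s: 31.93
tcp_pos: [0.5118, -0.3395, 0.0589]
eef_rot: [180.0, 0.0, -171.8]
contact_force: [0.5, 1.1, -0.2]
gripper_width: 0.0186
gripper_force: 55.0
```

Call:
play_rows(
  rows=[
    [[0.9, 0, 0, -0.06, 0], [0.9, 0, 0, -0.12, 0], [0.9, 0, 0, -0.18, 0], [0.9, 0, 0, -0.18, 0], [0.9, 0, 0, -0.18, 0], [0.9, 0, 0, -0.18, 0], [0.9, 0, 0, -0.18, 0], [0.9, 0, 0, -0.18, 0]],
  ],
)

```text
time_s: 32.6
tcp_pos: [0.5109, -0.3394, 0.1469]
eef_rot: [179.9, -0.1, -171.8]
contact_force: [-1.0, -0.5, -0.6]
gripper_width: 0.0189
gripper_force: 55.0
```

```bash
python3 - <<'E'
from h import *
import pickle
to(PLACE,'slim',.15)
i=r.camera_info("wrist");b=r.capture("wrist")[:,:,::-1].copy();s=r.capture("scene")[:,:,::-1]
pickle.dump(i,open("w8.pkl","wb"));cv2.imwrite("pics/w8f.png",b)
cv2.imwrite("pics/w8.png",np.hstack([b[60:340,160:480],cv2.resize(s[120:320,180:460],(392,280))]))
E
```

```text
[-0.0216  0.8652 -0.0053] 0.2016 [ 0.5109 -0.3394  0.1469] [ 1.7994e+02 -1.0000e-01 -1.7182e+02] [-15.4  18.4 -13.5  -0.  -58.3 -66.4]
```

View pics/w8.png

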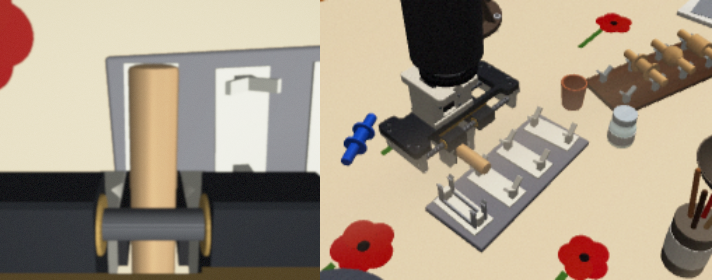

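The slim one is out of its clip and held level. Its near end is at row 125, the same as the drum showed (124), so it did not slip.

Call:
play_rows(
  rows=[
    [[0.9, -0.04, 0.5, 0, 0.11], [0.9, -0.04, 0.5, 0, 0.11], [0.9, -0.04, 0.5, 0, 0.11], [0.9, -0.04, 0.5, 0, 0.11], [0.9, -0.04, 0.5, 0, 0.11], [0.9, -0.04, 0.5, 0, 0.11], [0.9, -0.04, 0.5, 0, 0.11], [0.9, -0.04, 0.5, 0, 0.11]],
  ],
)

```text
time_s: 33.37
tcp_pos: [0.4958, -0.0871, 0.1481]
eef_rot: [180.0, -0.0, 179.0]
contact_force: [-0.7, -0.1, -1.2]
gripper_width: 0.0185
gripper_force: 55.0
```

```bash
python3 -c "
from h import *
to(PLACE,'slim',.12)"
```

```text
[0.0777 0.3537 0.0561] 0.0946 [ 0.4958 -0.0871  0.1481] [180.    -0.   178.98] [  12.4    8.3  -27.    -0.   -54.7 -103.4]
```

Call:
play_rows(
  rows=[
    [[0.9, 0.078, 0.355, 0, 0.094], [0.9, 0.078, 0.355, 0, 0.094], [0.9, 0.078, 0.355, 0, 0.094], [0.9, 0.078, 0.355, 0, 0.094], [0.9, 0.078, 0.355, 0.02, 0.094], [0.9, 0.078, 0.355, 0.08, 0.094], [0.9, 0.078, 0.355, 0.1, 0.094], [0.9, 0.078, 0.355, 0.1, 0.094]],
  ],
)

```text
time_s: 34.03
tcp_pos: [0.4593, 0.0875, 0.0954]
eef_rot: [-179.8, -0.2, 170.6]
contact_force: [-0.3, -0.5, 0.0]
gripper_width: 0.019
gripper_force: 55.0
```

Call:
play_rows(
  rows=[
    [[0.9, 0, 0, 0.03, 0], [0.9, 0, 0, 0.03, 0], [0.9, 0, 0, 0.03, 0], [0.9, 0, 0, 0.03, 0], [0.9, 0, 0, 0.03, 0], [0.9, 0, 0, 0.03, 0], [0.9, 0, 0, 0.03, 0], [0.9, 0, 0, 0.03, 0]],
  ],
)

```text
time_s: 34.7
tcp_pos: [0.4609, 0.089, 0.0835]
eef_rot: [180.0, 0.0, 170.6]
contact_force: [-0.4, -0.5, -1.1]
gripper_width: 0.0189
gripper_force: 55.0
```

```bash
python3 -c "
from h import *
to(PLACE,'slim',.025)"
```

```text
[0.0022 0.0025 0.1169] -0.0024 [0.4609 0.089  0.0835] [1.7997e+02 3.0000e-02 1.7064e+02] [  35.     9.8  -35.6   -0.   -44.6 -134.4]
```

Call:
play_rows(
  rows=[
    [[0.9, 0.002, 0.002, 0, 0], [0.9, 0.002, 0.002, 0.04, 0], [0.9, 0.002, 0.002, 0.08, 0], [0.9, 0.002, 0.002, 0.1, 0], [0.9, 0.002, 0.002, 0.11, 0], [0.9, 0.002, 0.002, 0.117, 0], [0.9, 0.002, 0.002, 0.117, 0], [0.9, 0.002, 0.002, 0.117, 0]],
  ],
)

```text
time_s: 35.37
tcp_pos: [0.4603, 0.0903, 0.025]
eef_rot: [180.0, 0.0, 170.7]
contact_force: [0.1, 0.4, 0.1]
gripper_width: 0.0187
gripper_force: 55.0
```

```bash
python3 -c "
from h import *
to(PLACE,'slim',.025);print(r.get_state()['contact_force'])"
```

```text
[ 0.0004  0.0001 -0.0001] -0.0021 [0.4603 0.0903 0.025 ] [1.7998e+02 3.0000e-02 1.7067e+02] [  35.2   15.2  -39.2    0.   -35.7 -134.6]
[0.13766795 0.35727218 0.0896558 ]
```

Call:
play_rows(
  rows=[
    [[0.9, 0, 0, 0.002, 0], [0.9, 0, 0, 0.002, 0], [0.4, 0, 0, 0.002, 0], [0.4, 0, 0, 0.002, 0], [0.4, 0, 0, 0.002, 0], [0.4, 0, 0, 0.002, 0], [0.4, 0, 0, 0.002, 0], [0.4, 0, 0, 0.002, 0]],
  ],
  squeeze=25,
)

```text
time_s: 36.03
tcp_pos: [0.46, 0.0901, 0.0236]
eef_rot: [180.0, 0.0, 170.7]
contact_force: [0.3, -0.1, -0.1]
gripper_width: 0.0505
gripper_force: 0.0
```

Call:
play_rows(
  rows=[
    [[0.4, 0, 0, -0.06, 0], [0.4, 0, 0, -0.12, 0], [0.4, 0, 0, -0.18, 0], [0.4, 0, 0, -0.25, 0], [0.4, 0, 0, -0.33, 0], [0.4, 0, 0, -0.41, 0], [0.4, 0, 0, -0.45, 0], [0.4, 0, 0, -0.45, 0]],
  ],
)

```text
time_s: 36.7
tcp_pos: [0.4623, 0.091, 0.254]
eef_rot: [179.7, 0.4, 170.7]
contact_force: [0.1, 0.6, -0.6]
gripper_width: 0.0528
gripper_force: 0.0
```

Call:
play_rows(
  rows=[
    [[0.4, -0.05, 0.24, 0, 0], [0.4, -0.05, 0.24, 0, 0], [0.4, -0.05, 0.24, 0, 0], [0.4, -0.05, 0.24, 0, 0], [0.4, -0.05, 0.24, 0, 0], [0.4, -0.05, 0.24, 0, 0], [0.4, -0.05, 0.24, 0, 0], [0.4, -0.05, 0.24, 0, 0]],
  ],
)

```text
time_s: 37.37
tcp_pos: [0.5038, 0.2035, 0.2487]
eef_rot: [180.0, 0.0, 170.6]
contact_force: [0.1, -0.4, -0.6]
gripper_width: 0.0526
gripper_force: 0.0
```

```bash
python3 - <<'E'
from h import *
i=r.camera_info("wrist");b=r.capture("wrist")[:,:,::-1].copy();s=r.capture("scene")[:,:,::-1]
st=r.get_state();print(st["tcp_pos"],st["time_s"])
c=np.vstack([cv2.resize(b[60:230,150:490],(700,350)),cv2.resize(s[110:220,320:520],(436,240)).copy() if 0 else np.pad(cv2.resize(s[110:220,320:520],(436,240)),((0,0),(0,264),(0,0)))])
cv2.imwrite("pics/end.png",c)
E
```

```text
[0.5039703  0.2036794  0.24891682] 37.4667
```

View pics/end.png

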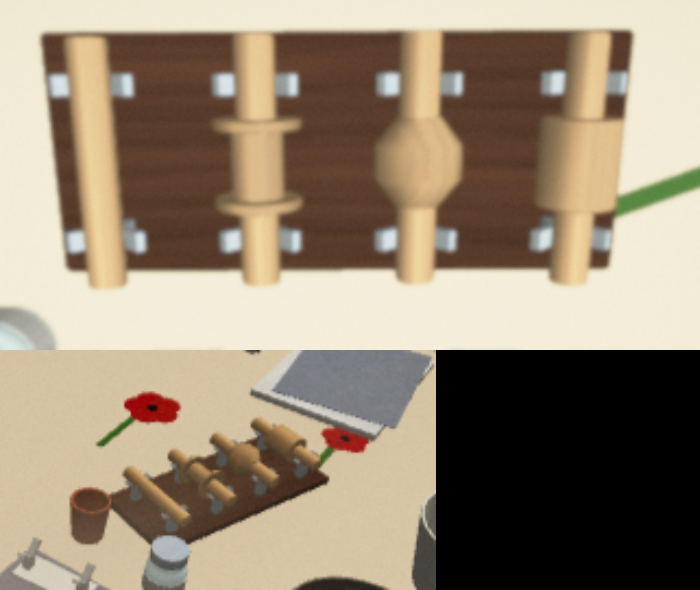

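```bash
python3 - <<'E'
from h import *
i=r.camera_info("wrist");k=340/700
f=lambda q:np.array(q,float)*[k,170/350]+[150,60]
d=np.array([np.cos(np.radians(-9.15)),np.sin(np.radians(-9.15))])
for n,e,s in(("slim",[[88,37],[107,288]],[[91,84],[105,241]]),("spool",[[253,33],[262,285]],[[255,84],[261,240]]),("diamond",[[421,31],[414,283]],[[419,83],[416,239]]),("drum",[[588,31],[570,285]],[[585,83],[571,239]])):
    a=cast(i,f(e)[:1],.050)[0,:2]@d;b=cast(i,f(e)[1:],.054)[0,:2]@d;t=cast(i,f(s),.047)[:,:2]@d
    print(n,"len",(b-a).round(4),"offset mm",((a+b)/2-t.mean())*1e3, t.ptp() if hasattr(t,'ptp') else t[1]-t[0])
E
```

```text
slim len 0.1217 offset mm 0.74969612826703 0.07748592278797478
spool len 0.1219 offset mm -0.6803581940579839 0.07696884591657799
diamond len 0.1218 offset mm -1.1652264070219354 0.07691475655493313
drum len 0.1228 offset mm -0.6356765816299959 0.07691606869811157
```

All four are in order and level, centred to within about 1 mm, and the arm is clear of everything.

```bash
python3 -c "
from plant import r
print(r.close_job())"
```

```text
the job is handed in; nothing more can be done
None
```

I moved all four rollers to the storage rack in their original order (drum, diamond, spool, slim), level and centred to about 1 mm, and handed the job in after about 38 s of the 128 s allowed.

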